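# Turn the planetary mill over by hand and hold the red jar at the front

## Robot

A 7-joint arm with a two-finger parallel gripper is mounted at the origin on the work surface. World frame = base frame: x ahead of the robot, y to its left, z up, the work surface at z = 0. Lengths are in m, angles in rad, forces in N, time in s.
With the tool pointing down it reaches from about 0.425 to 0.95 m from the base axis. Payload 4.7 kg.
Tool frame: the origin (TCP) lies between the finger pads; the fingertips stand 17 mm ahead of it and the grasp point (between the pads) lies 2 mm behind it; z points along the fingers, y is the line along which they close (so a half turn about z gives the same grasp; the last joint's range is limited). The gripper opens to 85 mm and grips with 20 to 120 N. Pads are 22 mm wide; open, the fingers measure 114 mm over their backs; the gripper's body (76 mm by 85 mm) begins 54 mm behind the grasp point. The pads swing forward as they close: fully open they stand 13 mm farther back than shut.
Start: joints at [-1.272, 0.469, -0.049, 1.532, 0.024, 1.141, -0.082], TCP at [0.217, 0.639, 0.248] pointing down, gripper open.
Joint ranges: [-2.59, 2.59], [-0.33, 1.99], [-1.39, 1.29], [0.1, 2.45], [-1.04, 4.18], [0.21, 1.99], [-2.66, 2.66]. Speed limits (rad/s): [2.57, 2.57, 3.14, 3.14, 3.14, 3.14, 3.14].

## Interface

Orientations are given as a unit quaternion [x, y, z, w].
In Python, from bench import manip gives the robot as it stands. The module is installed in compiled form; this text tells all that it offers. Calls block until the motion is done:
- manip.move_pose(position, orientation): joint-space move of the TCP to a pose.
- manip.servo_line(position, rate=0.15, ori=None): straight line of the TCP; ori=None keeps the orientation; rate is the mean speed in m/s.
- manip.move_joints(angles): joint-space move.
- manip.open() and manip.close(): open the fingers fully, or close them until they stop; the grip force is fixed at half the most.
- manip.dwell(seconds).
- manip.solve_ik(position, orientation): joint angles nearest the present ones, or None.
- manip.read_state(): the state.
- manip.capture(name): name is "scene" or "top" or "wrist"; returns the picture (480x640x3 uint8, red, green, blue); there is no depth.
- manip.camera_params(name): a dict with "mtx" (3x3 intrinsics, pixels), "R" (3x3) and "t" (3): a world point X has camera coordinates R X + t; the wrist camera has in their place "tool_from_camera" (4x4, takes a point from camera to tool coordinates, whose origin is the TCP and whose axes are the flange's). Camera axes: x right, y down, z forward; pixel columns grow to the right and rows downward; lengths in m; the calibration is good to about 2 mm. A picture is of the moment at which its call begins: read the wrist's pose just before it. camera_params takes no time and is no camera call.
A pose or a line that the arm cannot do raises manip.IKError and nothing moves.
- manip.job_done(): hands the job in; it is judged then, once.
The state is a dict: "time": time; "qpos": joint angles; "dq": joint speeds; "joint_efforts": joint torques, N m; "ee_pos": TCP position; "eef_rot": TCP orientation; "contact_force": force on the tool from outside, world axes, zero at the start; "ft_torque": the same for the moment, N m; "gripper_width": finger opening in m; "finger_force": force on a finger pad.
Only numpy, scipy, OpenCV 4.12 (cv2) and the standard library are available. Lean on these libraries where they do the work, as an engineer would, in place of code of your own. Each camera call takes 0.05 s, during which the arm holds its last target. There are 200 camera calls.

## Task

The planetary ball mill is loaded and its cover is off: take one of the plain jars' clamp knobs and turn the big wheel by hand, slowly and anticlockwise seen from above, until the red-lidded jar comes to the loading gap in the front of the housing, then carry on one full turn more to check that everything runs free, and stop with the red jar squarely in the gap again. Finish still holding the plain jar's clamp, with the wheel at rest, so that I can undo the red jar's clamp: do not let go. Keep off the red jar and its clamp, and leave the things lying on the bench and on the mill where they are.

Things in the scene. Friction and masses are not known exactly. Their poses are not given: they have to be found in the camera images.
- wheel (a joint): The mill's big horizontal wheel (260 mm disc with four jar stations 90 degrees apart). Angle in rad, growing anticlockwise seen from above, no end stops; friction about 0.15 N m, it stays where it is left. 0 and every multiple of 2 pi: red-lidded jar exactly in the front gap. It starts between -4.4 and -0.9; the full turn then ends at 2 pi.
- wheel_axis (a point): Point on the wheel's vertical axis at the height of its top face, 104 mm above the table; fixed to the housing: its x axis points from the front to the back of the mill, y to the motor section. The chamber walls round the wheel end 150 mm above the table.
- gap (a point): Middle of the 100 mm wide loading gap in the front wall of the mill's white housing, 157 mm from the wheel's axis, at the height of the wall's top (150 mm).
- station_red: The station of the jar to be opened: steel jar 60 mm in diameter with a red lid and red band, on a 94 mm planet disc, held by a 95 mm clamp bar on two tie rods. Origin on the wheel's top face, on the jar's axis; z up. Do not touch it.
- knob_red (a point): Centre (half-way up) of the round black clamp knob, 30 mm in diameter and 34 mm tall, on top of the red-lidded jar's clamp (not to be touched). 147 mm above the wheel's top, 85 mm from the wheel's axis; the top of the clamp bar lies 35 mm below this point, with only the 12 mm screw between bar and knob.
- station_1: Station of a plain jar with a steel lid, otherwise like the red one: planet disc, jar, clamp bar and knob. Origin on the wheel's top face, on the jar's axis; z up. It turns easily on its own bearing (the planet belts are off), so that when gripped it may keep its heading while the wheel goes round. It follows the red one by 90 degrees anticlockwise round the wheel.
- knob_1 (a point): Centre (half-way up) of the round black clamp knob, 30 mm in diameter and 34 mm tall, on top of plain jar 1's clamp. 147 mm above the wheel's top, 85 mm from the wheel's axis; the top of the clamp bar lies 35 mm below this point, with only the 12 mm screw between bar and knob. May be gripped from above; any of the three serves.
- station_2: Station of a plain jar with a steel lid, otherwise like the red one: planet disc, jar, clamp bar and knob. Origin on the wheel's top face, on the jar's axis; z up. It turns easily on its own bearing (the planet belts are off), so that when gripped it may keep its heading while the wheel goes round. It follows the red one by 180 degrees anticlockwise round the wheel.
- knob_2 (a point): Centre (half-way up) of the round black clamp knob, 30 mm in diameter and 34 mm tall, on top of plain jar 2's clamp. 147 mm above the wheel's top, 85 mm from the wheel's axis; the top of the clamp bar lies 35 mm below this point, with only the 12 mm screw between bar and knob. May be gripped from above; any of the three serves.
- station_3: Station of a plain jar with a steel lid, otherwise like the red one: planet disc, jar, clamp bar and knob. Origin on the wheel's top face, on the jar's axis; z up. It turns easily on its own bearing (the planet belts are off), so that when gripped it may keep its heading while the wheel goes round. It follows the red one by 270 degrees anticlockwise round the wheel.
- knob_3 (a point): Centre (half-way up) of the round black clamp knob, 30 mm in diameter and 34 mm tall, on top of plain jar 3's clamp. 147 mm above the wheel's top, 85 mm from the wheel's axis; the top of the clamp bar lies 35 mm below this point, with only the 12 mm screw between bar and knob. May be gripped from above; any of the three serves.
- spare_jar: Bystander: loose steel jar with a 68 mm steel lid, 74 mm tall, on the table; origin under its centre.
- sample_bottle: Bystander: amber glass bottle, 60 mm in diameter, 130 mm tall, on the table; origin under its centre.
- prism_half: Bystander: broken half of a mortar prism, 75 x 40 x 40 mm, on the table; origin under its centre.
- mortar_cube: Bystander: 50 mm mortar cube on the table; origin under its centre.
- brush: Bystander: 190 mm brush lying on the table; origin under its middle.
- spatula: Bystander: 210 mm spatula lying on the table; origin under its middle.
- tin: Bystander: sample tin, 56 mm in diameter, 45 mm tall, on the motor section of the mill (150 mm above the table), 235 mm to the left of the wheel's axis; origin under its centre.
- spanner: Bystander: 140 mm spanner lying on the motor section of the mill, 240 mm to the left of the wheel's axis; origin under its middle.

How it is judged:
On the way, in this order (a step that is already met when the one before it is completed fails the run):
1. the red jar has come anticlockwise to the front gap (value of joint wheel above -0.12 rad), for 0.1 s.
2. half a turn more has been made (value of joint wheel above 3.1416 rad), for 0.1 s.
3. the full turn is completed (value of joint wheel above 6.1632 rad), for 0.1 s.
At the end, for the whole second after the job is handed in: One full turn past its first arrival, the red jar is within 0.12 rad (10 mm) of the gap's middle, the wheel at rest (below 0.05 rad/s); the fingers press a plain jar's station with over 3 N, nothing of the robot touches the red one, and every bystander is within 20 mm of its start (value of joint wheel between 6.1632 and 6.4032 rad and velocity of joint wheel between -0.05 and 0.05 rad/s and (contact force between the fingers and station_1 above 3 N or contact force between the fingers and station_2 above 3 N or contact force between the fingers and station_3 above 3 N) and contact force between each of the fingers, the arm and station_red below 0.5 N and distance of each of spare_jar, sample_bottle, prism_half, mortar_cube, brush, spatula, tin, spanner from where it was at the start of the episode below 0.02 m); the arm keeps its last pose, push and grip.
It fails at once if the wheel spins faster than 4 rad/s (slowly, by hand) (velocity of joint wheel above 4 rad/s or velocity of joint wheel below -4 rad/s).
It fails at once if the robot touches the red jar or its clamp (contact force between any of the fingers, the arm and station_red above 2 N).
It fails at once if a bystander is pushed or knocked over (distance of any of spare_jar, sample_bottle, prism_half, mortar_cube, brush, spatula, tin, spanner from where it was at the start of the episode above 0.03 m).
It also fails if it takes over 67 s, if anything falls off the work surface, if the arm or the gripper's body presses on something with over 40 N, if the wrist force passes 120 N, or if a joint passes its speed limit or range.

## Working session

There is one attempt and no reset: what is moved stays moved. The work goes in short steps, each a Python script; the robot and the scene stay as the last script left them, time stands still between calls to the robot, and variables do not carry over. Pictures are saved under pics/ and viewed, at most 10 in all, crops included, and the job is handed in when it is done.

```bash
mkdir -p pics; python3 - <<'E'
from bench import manip
import cv2,numpy as np
for n in("scene","top"):
    cv2.imwrite(f"pics/{n}0.png",manip.capture(n)[:,:,::-1]); p=manip.camera_params(n)
    print(n,p["mtx"].round(1).tolist(),p["R"].round(3).tolist(),p["t"].round(3), (-p["R"].T@p["t"]).round(3))
s=manip.read_state();print(s["time"],s["eef_rot"],s["gripper_width"],s["ee_pos"])
E
```

```text
scene [[487.7, 0.0, 326.2], [0.0, 487.7, 240.9], [0.0, 0.0, 1.0]] [[0.522, 0.852, -0.018], [0.659, -0.417, -0.626], [-0.541, 0.316, -0.779]] [-0.258 -0.236  1.676] [ 1.197 -0.408  1.154]
top [[519.3, 0.0, 313.6], [0.0, 519.3, 247.6], [0.0, 0.0, 1.0]] [[0.013, -1.0, -0.006], [-0.99, -0.012, -0.144], [0.143, 0.008, -0.99]] [-0.016  0.512  1.482] [ 0.295 -0.023  1.54 ]
0.1 [ 1.63147690e-01  9.86601275e-01 -8.61426059e-04 -1.19371382e-04] 0.08541589546783407 [0.21713134 0.63860711 0.24738417]
```

View pics/scene0.png

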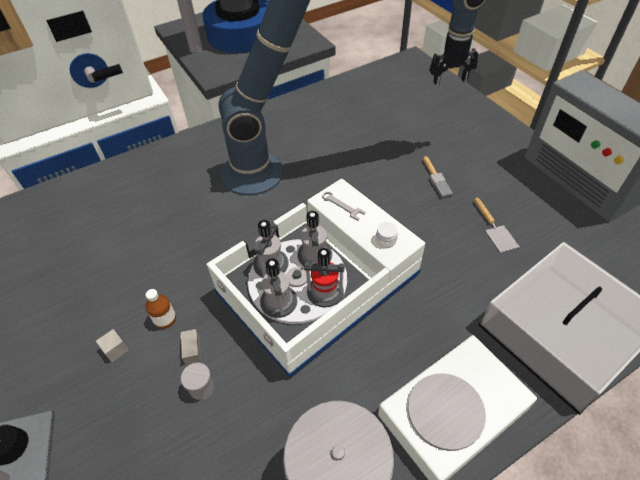

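View pics/top0.png

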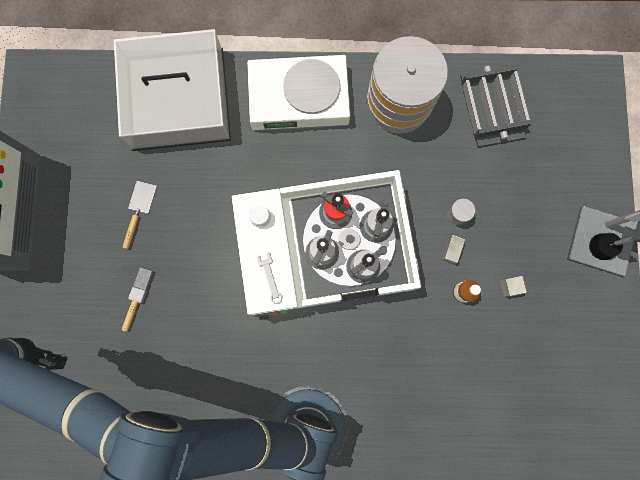

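The scene view shows four knobs: (265,228), (312,217), (272,266), and red at (324,255). In the top view the gap is near (360,296), the red jar at (338,205), and the plain knobs at (383,214), (369,258) and (320,242). I'll zoom in for exact pixels.

```bash
python3 - <<'E'
import cv2
a=cv2.imread("pics/top0.png")[165:320,225:430];cv2.imwrite("pics/tc.png",cv2.resize(a,None,fx=3.8,fy=3.8,interpolation=cv2.INTER_CUBIC))
a=cv2.imread("pics/scene0.png")[175:375,200:430];cv2.imwrite("pics/sc.png",cv2.resize(a,None,fx=3,fy=3,interpolation=cv2.INTER_CUBIC))
E
```

```text
(no output)
```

View pics/tc.png

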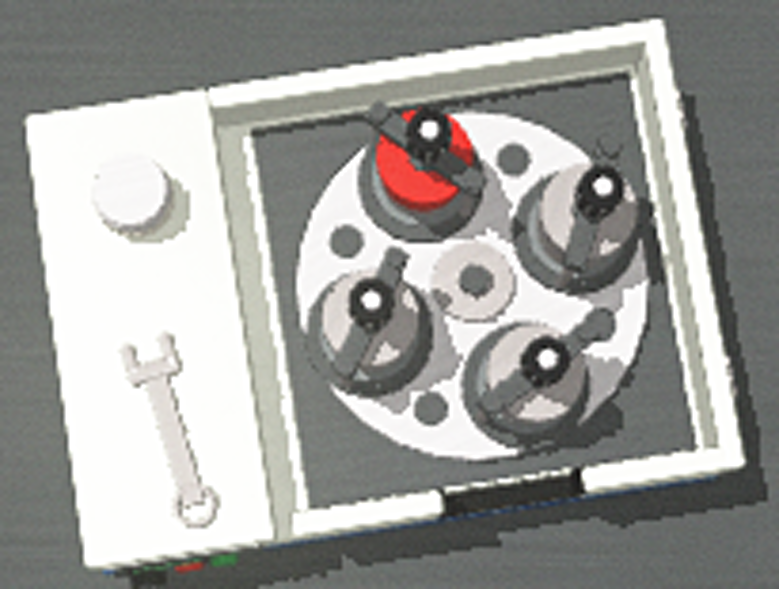

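View pics/sc.png

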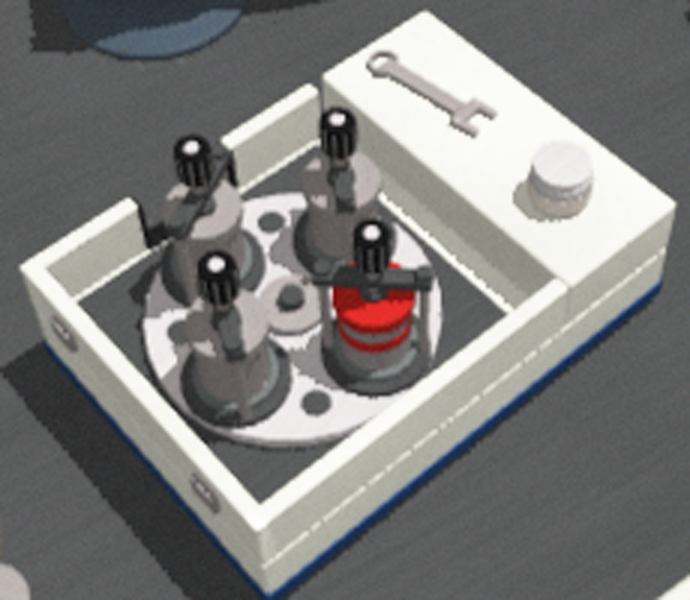

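```bash
cat > geo.py <<'E'
from bench import manip
import numpy as np
from scipy.optimize import least_squares
P={n:manip.camera_params(n) for n in("scene","top")}
def proj(n,X):
    p=P[n];c=p["R"]@X+p["t"];return (p["mtx"]@c)[:2]/c[2]
def ray(n,uv,z):
    p=P[n];d=p["R"].T@np.linalg.solve(p["mtx"],[*uv,1]);o=-p["R"].T@p["t"];return o+d*(z-o[2])/d[2]
tc=lambda u:(225-.37+np.array(u)/3.8, 165-.37+0)[0]
T=lambda u,v:np.array([225+(u+.5)/3.8-.5,165+(v+.5)/3.8-.5])
S=lambda u,v:np.array([200+(u+.5)/3-.5,175+(v+.5)/3-.5])
obs={"top":[T(429,129),T(371,300),T(547,359),T(603,186)],"scene":[S(372,229),S(338,117),S(192,147),S(217,262)]}
E
cat > a.py <<'E'
from geo import *
f=lambda q,ns=("top","scene"):np.concatenate([proj(n,np.array([q[0]+.085*np.cos(q[2]+k*np.pi/2),q[1]+.085*np.sin(q[2]+k*np.pi/2),.268]))-obs[n][k] for n in ns for k in range(4)])
for ns in(("top",),("scene",),("top","scene")):
    r=least_squares(f,[.5,-.1,1.2],args=(ns,));print(ns,r.x.round(4),np.abs(r.fun).max().round(2))
c=r.x
h=lambda a,b:(lambda d:np.arctan2(d[1],d[0]))(ray("top",T(*b),.15)-ray("top",T(*a),.15))
e=[h((87,568),(25,117)),h((745,465),(663,18)),h((663,18),(25,117))-np.pi/2,h((745,465),(276,540))-np.pi/2]
print("yaw",np.round(e,4))
g=[ray("top",T(*p),.15)[:2].round(4) for p in((443,490),(580,467),(443,515),(580,492))];print("gap",g)
yaw=np.mean(e);print("wheel",(c[2]-yaw-np.pi)%(2*np.pi)-2*np.pi, "gap pred",c[:2]-.157*np.array([np.cos(yaw),np.sin(yaw)]))
for ang in np.arange(0,6.28,.785): print(np.linalg.norm(c[:2]+.085*np.array([np.cos(ang),np.sin(ang)])).round(3),end=" ")
E
python3 a.py
```

```text
('top',) [ 0.5282 -0.1091  0.4724] 0.15
('scene',) [ 0.5295 -0.1087  0.4794] 0.49
('top', 'scene') [ 0.5288 -0.1088  0.4758] 0.75
yaw [0.1688 0.1656 0.1697 0.1706]
gap [array([ 0.3731, -0.0863]), array([ 0.3905, -0.1825]), array([ 0.3556, -0.0864]), array([ 0.3729, -0.1825])]
wheel -2.8344817624506358 gap pred [ 0.37398353 -0.13519428]
0.623 0.591 0.529 0.471 0.457 0.498 0.563 0.612
```

The fit holds up. The axis is at (0.529, -0.109), yaw is 0.169, and the gap prediction matches to 1 mm. The wheel is at about -2.83. Next I check IK round the circle for several headings.

```bash
cat >> geo.py <<'E'
C=np.array([.5288,-.1088]);YAW=.1687;W0=-2.8345;ZG=.251+.002-.004*0
def quat(h): a=h/2; return [np.cos(a),np.sin(a),0,0]   # tool x at heading h, pointing down
def knob(w,k,z): a=YAW+np.pi+w+k*np.pi/2; return [*(C+.085*np.array([np.cos(a),np.sin(a)])),z]
E
python3 - <<'E'
from geo import *
for h in np.arange(0,6.28,np.pi/8):
    Q=[manip.solve_ik(knob(w,0,.249),quat(h)) for w in np.arange(0,6.28,.4)]+[manip.solve_ik(knob(w,0,.36),quat(h)) for w in np.arange(0,6.28,.8)]
    ok=[q for q in Q if q is not None]
    print(round(h,2),len(ok),len(Q),*( [np.min(ok,0).round(1).tolist(),np.max(ok,0).round(1).tolist()] if ok else []))
E
```

```text
0.0 24 24 [-0.9, -0.0, 0.9, 1.6, -0.5, 1.0, -1.5] [-0.5, 0.5, 1.2, 2.1, 0.0, 1.4, -0.9]
0.39 24 24 [-0.8, -0.0, 0.8, 1.6, -0.5, 1.0, -1.1] [-0.4, 0.5, 1.1, 2.1, 0.0, 1.3, -0.5]
0.79 24 24 [-0.8, -0.0, 0.7, 1.6, -0.4, 1.0, -0.7] [-0.4, 0.5, 1.1, 2.1, 0.0, 1.3, -0.1]
1.18 24 24 [-0.8, -0.0, 0.7, 1.6, -0.4, 1.0, -0.3] [-0.4, 0.5, 1.1, 2.1, 0.0, 1.3, 0.3]
1.57 24 24 [-0.7, -0.0, 0.6, 1.6, -0.4, 1.0, 0.1] [-0.4, 0.5, 1.0, 2.1, 0.0, 1.3, 0.6]
1.96 24 24 [-0.7, -0.0, 0.6, 1.6, -0.4, 1.0, 0.4] [-0.4, 0.5, 1.0, 2.1, 0.0, 1.3, 1.0]
2.36 24 24 [-0.7, -0.0, 0.6, 1.6, -0.4, 1.0, 0.8] [-0.4, 0.5, 1.0, 2.1, 0.0, 1.3, 1.4]
2.75 24 24 [-0.7, -0.0, 0.5, 1.6, -0.3, 1.0, 1.2] [-0.4, 0.5, 1.0, 2.1, 0.0, 1.3, 1.8]
3.14 24 24 [-0.7, -0.0, 0.5, 1.6, -0.3, 1.0, 1.6] [-0.3, 0.4, 1.0, 2.1, 0.0, 1.3, 2.1]
3.53 24 24 [-0.7, -0.0, 0.4, 1.5, -0.3, 1.0, 2.0] [-0.2, 0.4, 1.0, 2.1, 0.0, 1.3, 2.5]
3.93 24 24 [-0.6, -0.0, -1.2, 1.5, -0.2, 1.0, 2.1] [1.2, 0.6, 0.8, 2.1, 0.5, 1.5, 2.7]
4.32 21 24 [0.8, 0.3, -1.2, 1.5, 0.3, 1.1, 2.2] [1.2, 0.7, -1.2, 2.0, 0.6, 1.5, 2.6]
4.71 17 24 [-0.9, 0.2, -1.3, 1.6, -0.6, 1.0, -2.7] [1.0, 0.6, 1.3, 2.1, 0.6, 1.4, 2.7]
5.11 23 24 [-1.0, -0.0, 0.7, 1.6, -0.6, 1.0, -2.6] [-0.5, 0.6, 1.1, 2.1, 0.0, 1.4, -2.0]
5.5 24 24 [-1.0, -0.0, 0.5, 1.6, -0.6, 1.0, -2.3] [-0.5, 0.6, 1.1, 2.1, 0.0, 1.4, -1.6]
5.89 24 24 [-1.0, -0.0, 0.5, 1.6, -0.6, 1.0, -1.9] [-0.5, 0.6, 1.1, 2.1, 0.0, 1.4, -1.2]
```

```bash
python3 - <<'E'
from geo import *
import cv2
Q=quat(2.36);K=1
p=manip.read_state()["ee_pos"];manip.servo_line([p[0],p[1],.38])
manip.move_pose(knob(W0,K,.38),Q);print(manip.read_state()["time"])
manip.servo_line(knob(W0,K,.249),rate=.08)
s=manip.read_state();print(s["time"],s["contact_force"].round(1) if hasattr(s["contact_force"],"round") else s["contact_force"])
manip.close();s=manip.read_state()
print({k:np.round(s[k],3).tolist() for k in("time","ee_pos","contact_force","gripper_width","finger_force")})
a=manip.capture("top")[140:330,200:450,::-1];cv2.imwrite("pics/g1.png",cv2.resize(a,None,fx=3,fy=3))
E
```

```text
3.6917
5.4833 [ 0.3 -0.   0.6]
{'time': 6.042, 'ee_pos': [0.49, -0.033, 0.249], 'contact_force': [-1.205, -0.234, 3.245], 'gripper_width': 0.029, 'finger_force': 60.172}
```

View pics/g1.png

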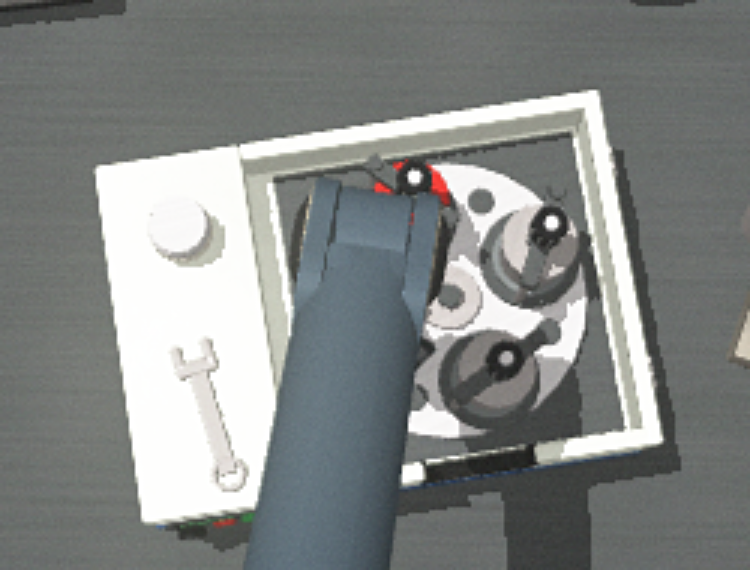

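Knob 1 is gripped (width 29 mm, 60 N), with the red knob clear at about (415,178). I start with a few short arcs to check timing and forces.

```bash
cat >> geo.py <<'E'
def turn(w0,w1,n,rate,tlim=62):
    for w in np.linspace(w0,w1,n+1)[1:]:
        manip.servo_line(knob(w,1,.249),rate=rate);s=manip.read_state()
        f=np.array(s["contact_force"])
        if np.linalg.norm(f)>40 or s["gripper_width"]<.026 or s["time"]>tlim: print("STOP",w);break
    a=np.arctan2(*(np.array(s["ee_pos"])[:2]-C)[::-1])-YAW-np.pi*1.5
    print(round(w,3),"meas",round((a+np.pi-w)%(2*np.pi)-np.pi,4),*[np.round(s[k],3) for k in("time","ee_pos","contact_force","gripper_width","finger_force")])
E
python3 -c "
from geo import *
turn(W0,W0+.4,2,.05);turn(W0+.4,W0+.8,2,.05)"
```

```text
-2.434 meas 0.0155 7.075 [ 0.463 -0.055  0.249] [-2.208  0.306  6.918] 0.029 60.752
-2.034 meas 0.0209 8.058 [ 0.446 -0.086  0.249] [-3.422 -0.731  7.58 ] 0.029 60.81
```

```bash
python3 - <<'E'
from geo import *
import cv2
turn(W0+.8,0,10,.05)
for n in("scene",):
    a=manip.capture(n)[150:380,190:440,::-1];cv2.imwrite("pics/g2.png",cv2.resize(a,None,fx=3,fy=2.6))
E
```

```text
0.0 meas 0.0181 12.975 [ 0.545 -0.193  0.249] [ 2.255 -5.04   4.093] 0.029 60.5
```

View pics/g2.png

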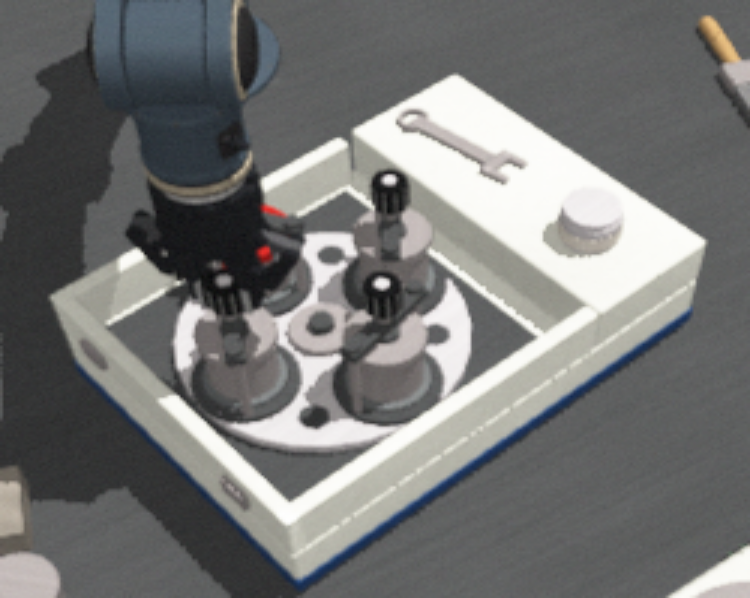

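The wheel has followed: red parts show behind the gripper at (270,260), at the gap, and station 1 is held on the right. I carry on with the full turn.

```bash
python3 - <<'E'
from geo import *
import cv2
turn(0,3.4,17,.05);print(np.round(manip.read_state()["qpos"],2))
turn(3.4,2*np.pi,15,.05)
manip.dwell(.5);s=manip.read_state();print(s["time"],np.round(s["qpos"],2),np.abs(s["dq"]).max())
a=manip.capture("top")[140:330,200:450,::-1];cv2.imwrite("pics/g3.png",cv2.resize(a,None,fx=3,fy=3))
E
```

```text
3.4 meas 0.0125 21.383 [ 0.493 -0.032  0.249] [-0.298 -3.923  7.34 ] 0.029 60.866
[-0.67  0.2   0.76  1.98 -0.16  1.02  0.95]
6.283 meas 0.0063 28.508 [ 0.544 -0.193  0.249] [ 1.184 -4.493  5.112] 0.028 60.683
29.0083 [-0.35  0.38  0.81  1.81 -0.31  1.08  1.36] 0.0016536092954333313
```

View pics/g3.png

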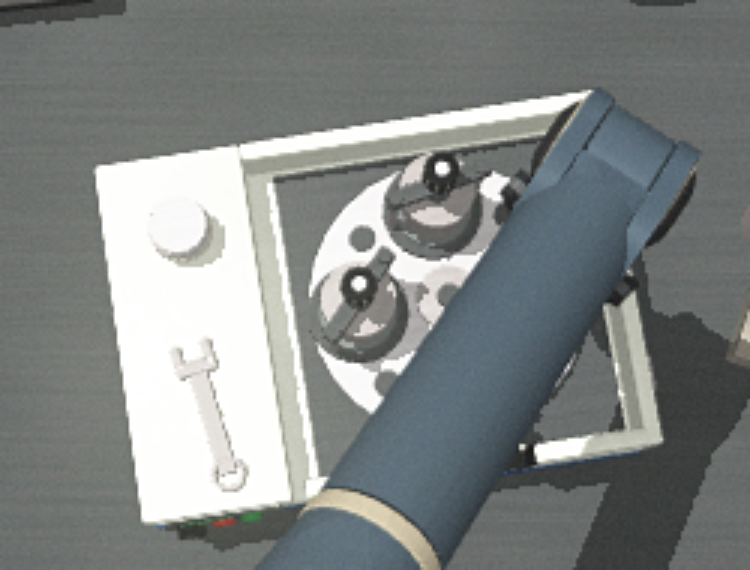

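The plain knobs show at (441,168), which is station 2, and (359,284), which is station 3. The arm hides the red jar, so I compute the wheel angle from those two knobs and hand in if it is within limits.

```bash
python3 - <<'E'
from geo import *
e=[]
for (u,v),k in(((441,168),2),((359,284),3)):
    X=ray("top",[200+(u+.5)/3-.5,140+(v+.5)/3-.5],.268)[:2]-C
    e.append((np.arctan2(X[1],X[0])-YAW-np.pi-k*np.pi/2+np.pi)%(2*np.pi)-np.pi);print(np.hypot(*X).round(4),e[-1].round(4))
s=manip.read_state();print(s["finger_force"])
if abs(np.mean(e))<.06: print(manip.job_done())
E
```

```text
0.0845 0.0164
0.0846 0.0242
60.67741513252258
the job is handed in; nothing more can be done
None
```

I turned the wheel anticlockwise until the red jar reached the gap, then one full turn more, and handed the job in at about 29 s. By my measurement the red jar stands about 0.02 rad from the gap's middle, with the arm still and the gripper holding plain jar 1's clamp at about 60 N.

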